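# Wedge a row of slats tight in a clamping jig

## Task

Dry-clamp the row in the plywood jig on the bench: two pale wooden slats and the green tapered block beside them. First push all three lengthwise until their far ends are fully home against the jig's end stop; then set the yellow wedge, thin end first, flat in the gap between the green block and the straight fence, and drive it along the fence until its thick end is flush with the near ends of the row and the row is locked tight against the red sprung bar. Leave the tape measure, the screw jar and the sanding block where they are.

Things in the scene. Friction and masses are not known exactly. Their poses are not given: they have to be found in the camera images.
- jig: Fixed clamping jig: plywood board 340 x 250 x 18 mm, top at z = 18. Origin: centre of its underside. x axis: the driving direction, away from the robot (turned up to 15 degrees); y across the row; z up. All 'jig' values here are mm in this frame. The board from x = -170 to 0 is a clear flat apron for sliding. A fixed back fence stands at y = -111 to -123.
- stop_face (a point): End stop, dark wood, 26 mm high above the board, near face at jig x = 150, spanning y = -76 to 50 (open behind the wedge gap). The point is on that face at board height, at y = -11.
- gap_mouth (a point): Mouth of the narrowing wedge gap at board height: jig x = 0, y = 59, on the line where the near ends of the home row lie.
- fence_near (a point): Near end of the wedge fence's inner face at board height (jig x = 0, y = 77). The face runs straight along jig x to x = 150. The fence is dark wood, 24 mm thick, 26 mm high above the board. The wedge slides straight along it, in jig +x.
- slat1: Pale wooden slat 150 x 40 x 30 mm (long in x), about 0.12 kg, flat on the jig's board along jig x, next to the red bar (centre at jig y about -53.5). Origin: centre of its underside. Home is jig x = 75 (near end at 0); it starts 10 to 60 mm short of that, sticking out over the apron. 1 to 3 mm of slack between neighbours.
- slat2: Like slat1, the middle one of the row (jig y about -11).
- caul: Green tapered block, third in the row, 150 mm long, 30 high, about 0.13 kg. Origin: underside, mid length. Own frame, mm: straight side y = -21 (faces slat2); near end x = -75, from y = -21 to 9; far end x = 75, to y = 34.7; that slanting side faces the wedge gap, with the wedge's taper. Starts at jig y about 32.5, 10 to 60 mm short of home, jig x = 75.
- wedge: Yellow wedge, 140 mm long, 34 high, about 0.16 kg, upright on the bench left or right of the jig. Origin: underside, mid length; x points to the thin end. Own frame, mm: butt at x = -70, 46 wide; thin end at x = 70, 22 wide; straight side y = 17 (goes against the fence); slanting side from y = -29 at the butt to -5 (goes against the block). Home: origin at jig x = 70, y = 60.
- wedge_butt (a point): Middle of the wedge's thick end face (wedge x = -70, y = -6, z = 17): push here. Home when at jig x = 0. With the row slack it slides freely to about jig x = -60, then takes up the slack; the push needs about 7 to 15 N at the end. Friction holds the wedge where it is left.
- wedge_tip (a point): Middle of the wedge's thin end face (wedge x = 70, y = 6, z = 17).
- wedge_grip (a point): Centre of the dark grip block on the wedge (wedge x = -35, y = -3, z = 47): 40 mm along wedge x, 24 wide across y, from z = 34 to 60.
- pad (a joint): Red sprung bar along the row's side, jig x = 1 to 149, face at jig y = -75 at rest, top 26 mm above the board. Value: m pushed back by the row, from 0 (row slack) to 0.008 at its stop; 2 N to start it and 1 N more per mm. About 0.004 when the wedge's butt is flush with the home row's near ends.
- tape_measure: Yellow tape measure, 75 x 45 x 65 mm, standing on the bench on the other side of the jig from the wedge. Origin: centre of its underside. Leave it alone.
- screw_jar: Glass jar with a cap, 64 mm across, 85 mm high, beyond the jig's far right corner. Origin: centre of its underside. Leave it alone.
- sanding_block: Blue-topped cork sanding block, 65 x 110 x 40 mm, lying beyond the jig's far left corner. Origin: centre of its underside. Leave it alone.
Not all that is in view belongs to the job. What is shaped like the slat1 but pink or purple is not meant.

How it is judged (in metres and radians):
On the way, in this order (a step that is already met when the one before it is completed fails the run):
1. both slats and the green block are home: their far ends within 5 mm of the end stop, flat on the board (x of each of slat1, slat2, caul in the frame of jig above 0.07 m and z of slat1 in the frame of jig between 0.014 and 0.022 m and z of slat2 in the frame of jig between 0.014 and 0.022 m and z of caul in the frame of jig between 0.014 and 0.022 m), for 0.2 s.
2. the wedge lies flat on the board with its thin end at least 10 mm inside the gap (z of wedge in the frame of jig between 0.014 and 0.022 m and angle between wedge's own z axis and vertical below 0.06 rad and x of wedge_tip in the frame of jig above 0.01 m and y of wedge_tip in the frame of jig between 0.05 and 0.08 m), for 0.2 s.
At the end, for the whole second after the job is handed in: Slats and green block flat, their far ends within 5 mm of the end stop; the wedge flat and straight along the fence, its butt at most 8 mm short of the row's home near ends and at most 20 mm beyond; the red bar pressed back over 2 mm; all at rest (all of step 1 and z of wedge in the frame of jig between 0.014 and 0.022 m and angle between wedge's own z axis and vertical below 0.06 rad and x of wedge_butt in the frame of jig between -0.008 and 0.02 m and y of wedge in the frame of jig between 0.05 and 0.07 m and angle between the x axis of wedge and the x axis of jig, either way round below 0.06 rad and value of joint pad above 0.002 m and linear speed of each of wedge, slat1, slat2, caul below 0.01 m/s); the robot touches nothing.
It fails at once if the tape measure is moved more than 30 mm (distance of tape_measure from where it was at the start of the episode above 0.03 m).
It fails at once if the screw jar is moved more than 30 mm (distance of screw_jar from where it was at the start of the episode above 0.03 m).
It fails at once if the sanding block is moved more than 30 mm (distance of sanding_block from where it was at the start of the episode above 0.03 m).
It also fails if it takes over 72 s, if anything falls off the work surface, if the arm or the gripper's body presses on something with over 40 N, if the wrist force passes 120 N, or if a joint passes its speed limit or range.

## Robot

A 7-joint arm with a two-finger parallel gripper is mounted at the origin on the work surface. World frame = base frame: x ahead of the robot, y to its left, z up, the work surface at z = 0. Lengths are in m, angles in degrees, forces in N, time in s.
With the tool pointing down it reaches from about 0.425 to 0.825 m from the base axis. Payload 3.6 kg.
Tool frame: the origin (TCP) lies at the very end of the fingers, on their centre line; the grasp point (between the pads) lies 19 mm behind it; z points along the fingers, y is the line along which they close (so a half turn about z gives the same grasp; the last joint's range is limited). The gripper opens to 93 mm and grips with 3 to 60 N. Pads are 15 mm wide; open, the fingers measure 128 mm over their backs; the gripper's body (75 mm by 188 mm) begins 65 mm behind the grasp point.
Start: joints at [-64.716, 35.231, -0.722, 81.555, 0.464, 63.22, -2.315], TCP at [0.293, 0.58, 0.219] pointing down, gripper open.
Joint ranges: [-178.69, 178.69], [-17.37, 117.87], [-77.05, 75.6], [15.02, 138.74], [-78.02, 258.01], [0.78, 113.62], [-162.83, 162.83]. Speed limits (degrees/s): [159.86, 159.86, 180, 180, 180, 180, 180].

## Interface

Orientations are given as [roll, pitch, yaw] about the fixed x, y, z axes, in that order (R = Rz(yaw) Ry(pitch) Rx(roll)).
In Python, from bench import get_obs, vision, close_job gives the robot as it stands.
- The arm moves only by the tool send_rows, never from a script. Its argument "series" is one flat list of numbers, 6 for each row, row after row: the shift along the tool's x, y, z in mm, then the turn, a rotation vector about the tool's x, y, z in rad. In form: [x, y, z, ax, ay, az, x, y, z, ax, ay, az, ...]. A call has 1 to 12 rows; each row shifts and turns the commanded pose from where the row before left it, along the tool's axes as they then stand; what a row does not reach is not made up. A row lasts 1/12 s, in which the tool goes at most 41.7 mm and 7.16 degrees, less where a joint would pass 70% of its speed; a pose out of reach is approached as far as the arm can. A call with a gripper value outside its range is refused whole. "grip" is the opening, from 0 (shut) to 1 (fully open), set as the call begins (left out, the last holds). The fingers move at their own pace and stop on an object; "grip_force" is the grip in N (left out, the last holds). Time passes only in rows, so rows that do not move let the fingers close. It gives the time, the measured TCP pose, the force, the opening and the grip force at its end, in the units of the state.
- get_obs(): the state, without advancing time (a new reading comes with each control period).
- vision.capture(name): name is "scene" or "top" or "wrist"; returns the picture (480x640x3 uint8, red, green, blue); there is no depth.
- vision.camera_model(name): a dict with "mtx" (3x3 intrinsics, pixels), "R" (3x3) and "t" (3): a world point X has camera coordinates R X + t. Camera axes: x right, y down, z forward; pixel columns grow to the right and rows downward; lengths in m; the calibration is good to about 2 mm. A picture is of the moment at which its call begins: read the wrist's pose just before it. camera_model takes no time and is no camera call; for the wrist camera it gives the pose at the moment of the call.
- close_job(): hands the job in; it is judged then, once.
The state is a dict: "t": time; "q": joint angles; "dq": joint speeds; "effort": joint torques, N m; "tcp_pos": TCP position; "tool_rot": TCP orientation; "force": force on the tool from outside, world axes, zero at the start; "ft_torque": the same for the moment, N m; "width": opening from 0.0 (shut) to 1.0 (fully open); "gripper_force": force on a finger pad.
Only numpy, scipy, OpenCV 4.12 (cv2) and the standard library are available. Lean on these libraries where they do the work, as an engineer would, in place of code of your own. Each camera call takes 0.05 s, during which the arm holds its last target. There are 200 camera calls.

## Working session

There is one attempt and no reset: what is moved stays moved. The work goes in short steps, Python scripts to look and compute and a tool call to move; the robot and the scene stay as the last step left them, time stands still between calls to the robot, and variables do not carry over. Pictures are saved under pics/ and viewed, at most 10 in all, crops included, and the job is handed in when it is done.

Besides the shell and the picture viewer there is one more tool, called after "Request:" as name(argument=value, ...) on one line, values as JSON. send_rows: Moves the arm, as the interface text tells. Its arguments: {"type":"object","properties":{"series":{"type":"array","items":{"type":"number"}},"grip":{"type":"number"},"grip_force":{"type":"number"}},"required":["series"]}

```bash
mkdir -p pics; python3 - <<'E'
from bench import get_obs, vision
import cv2,numpy as np
o=get_obs();print(o['t'],o['tcp_pos'],o['tool_rot'],o['width'])
for n in('top','scene'):
    cv2.imwrite(f'pics/{n}0.png',vision.capture(n)[:,:,::-1]);m=vision.camera_model(n);print(n,np.round(m['mtx'],1).tolist(),np.round(m['R'],3).tolist(),np.round(m['t'],3))
E
```

```text
0.0 [0.29274088 0.57947079 0.21751017] [-1.79856144e+02  3.29297394e-03  1.53201958e+02] 1.0027348269807825
top [[535.5, 0.0, 322.6], [0.0, 535.5, 238.4], [0.0, 0.0, 1.0]] [[0.014, -1.0, 0.002], [-0.979, -0.015, -0.203], [0.203, 0.001, -0.979]] [-0.021  0.538  1.119]
scene [[442.9, 0.0, 320.0], [0.0, 442.9, 240.9], [0.0, 0.0, 1.0]] [[-0.085, 0.996, -0.0], [0.742, 0.063, -0.668], [-0.665, -0.057, -0.744]] [ 0.042 -0.333  1.468]
```

View pics/top0.png

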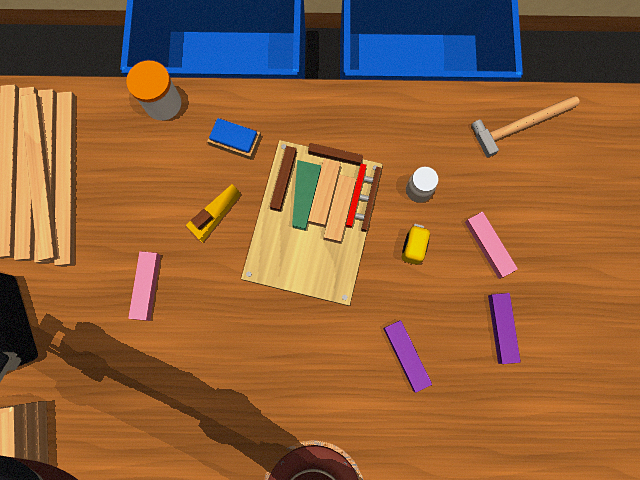

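View pics/scene0.png

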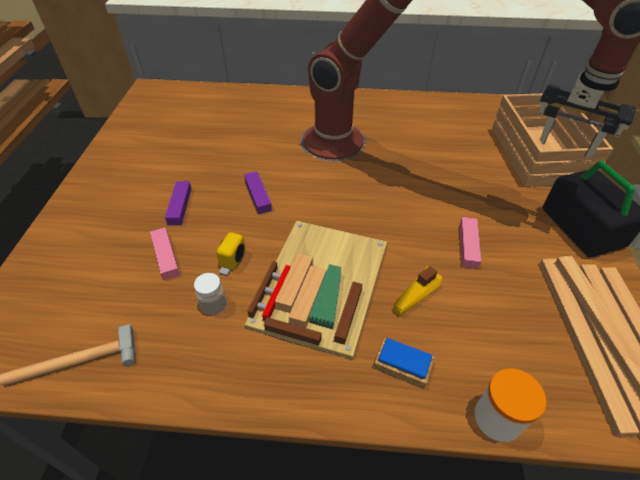

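The top view shows the board with corners near (279,141), (382,163), (350,305) and (242,278). The two pale slats are at (323,192) and (341,205), and the green block is at (306,195). 

The wedge is at (214,213) with its dark grip block at (202,219) and its thin end at (238,187). The only other yellow thing is the tape measure at (417,244), which has no grip block. The pink and purple bars are distractors, because the pale slats lie in the jig. I'll confirm with one enlarged crop.

```bash
python3 - <<'E'
import cv2
a=cv2.imread('pics/top0.png')[130:310,180:440];cv2.imwrite('pics/crop1.png',cv2.resize(a,None,fx=3,fy=3,interpolation=cv2.INTER_CUBIC))
E
```

```text
(no output)
```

View pics/crop1.png

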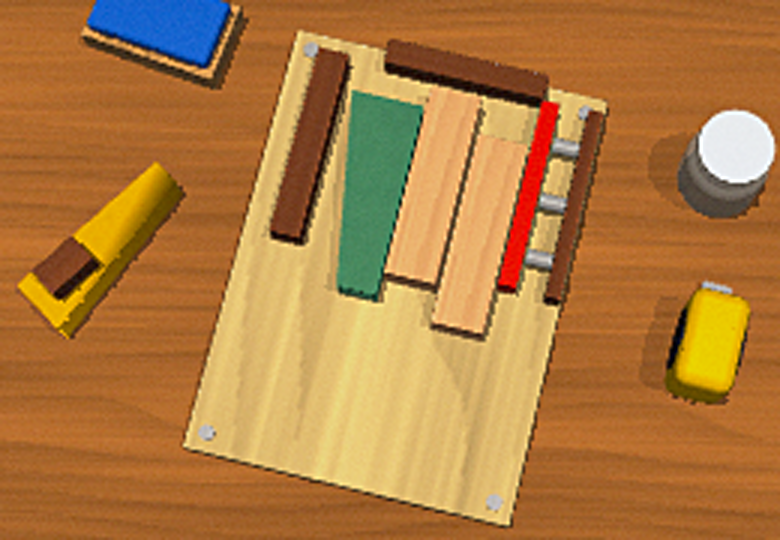

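The crop confirms it. The wedge lies left of the jig with its butt at lower left (18,288)–(62,335) and its thin end at (157,163)–(185,187). The tape is at right (710,345). The near ends in the crop are slat1 at (432,325)–(486,335), slat2 at (386,274)–(437,284) and the green block at (338,290)–(378,296).

```bash
cat > h.py <<'E'
import numpy as np, cv2
from bench import get_obs, vision
from scipy.optimize import least_squares
from scipy.spatial.transform import Rotation as Ro
def ray(m,uv,z):
    R,t=np.array(m['R']),np.array(m['t']);d=R.T@np.linalg.inv(m['mtx'])@[uv[0],uv[1],1];c=-R.T@t
    return c+d*(z-c[2])/d[2]
def proj(m,X):
    p=(np.array(m['R'])@np.atleast_2d(X).T+np.array(m['t'])[:,None]);p=np.array(m['mtx'])@p
    return (p[:2]/p[2]).T
def place(pose,P):  # pose x,y(mm),yaw(deg); P local mm (n,3) -> world m
    P=np.atleast_2d(P);return np.c_[Ro.from_euler('z',pose[2],degrees=True).apply(P)+[pose[0],pose[1],0]]/1000
def fit(m,P,uv,x0):
    r=least_squares(lambda q:(proj(m,place(q,P))-uv).ravel(),x0);return r.x,np.abs(r.fun).max()
def go(target,yaw=None): # mm, deg -> move in tool axes
    o=get_obs();R=Ro.from_euler('xyz',o['tool_rot'],degrees=True)
    d=R.inv().apply(np.array(target)-np.array(o['tcp_pos'])*1000)
    s=[np.round(d,1).tolist()]
    if yaw is not None: s.append(np.round((R.inv()*Ro.from_euler('xyz',[180,0,yaw],degrees=True)).as_rotvec(),3).tolist())
    return s
E
python3 - <<'E'
from h import *
m=vision.camera_model('top');c=lambda L:np.array(L)/3.+[180,130]
J,e=fit(m,np.array([[170,125,18],[170,-125,18],[-170,-125,18],[-170,125,18.]]),c([[300,31],[607,101],[511,524],[185,447]]),[600,0,-14]);print('jig',J,e)
Ji=lambda X:Ro.from_euler('z',-J[2],degrees=True).apply(np.array(X)*1000-[J[0],J[1],0])
for n,L in dict(s1=[[432,324],[486,334]],s2=[[386,274],[437,284]],caul=[[338,289],[380,294]]).items():
    print(n,[Ji(ray(m,p,.048)).round(1) for p in c(L)])
print('fence near top',[Ji(ray(m,p,.044)).round(1) for p in c([[272,234],[302,240]])])
W,e=fit(m,np.array([[-70,17,34],[70,17,34],[70,-5,34],[-55,12-3,60],[-15,9,60],[-15,-15,60]]),c([[18,288],[157,163],[184,185],[35,271],[72,238],[99,258]]),[600,200,-40]);print('wedge',W,e,'grip',place(W,[-35,-3,47])*1000)
for p in ([[-140,-53.5,0],[-140,-11,0],[-140,27,0]]):print(place(J,p)*1000)
print(go([600,0,250],J[2]+180))
E
```

```text
jig [588.88063391   7.39982384 -12.67340446] 0.8920427530413804
s1 [array([-41.8, -33.7,  48. ]), array([-39.8, -74. ,  48. ])]
s2 [array([-12.9,   8.2,  48. ]), array([-11.5, -30.3,  48. ])]
caul [array([-32.3,  40. ,  48. ]), array([-28.7,   8.9,  48. ])]
fence near top [array([-2.1, 98.6, 44. ]), array([-1.4, 75.7, 44. ])]
wedge [604.1375205  230.19814436 -45.79693794] 1.5010493461972771 grip [[577.58478091 253.19710129  47.        ]]
[[440.55398111 -14.08165819   0.        ]]
[[449.8781988   27.38289251   0.        ]]
[[458.21514638  64.45707901   0.        ]]
[[-535.5, -378.9, -31.5], [-0.002, -0.0, -0.247]]
```

```bash
python3 -c "
from h import *
print(go([480,20,290],167.3))"
```

```text
[[-419.4, -415.2, -71.4], [-0.002, -0.0, -0.246]]
```

Request:
send_rows(series=[-21,-21,-7,0,0,0,-21,-21,-7,0,0,0,-21,-21,-7,0,0,0,-21,-21,-7,0,0,0,-21,-21,-7,0,0,0,-21,-21,-7,0,0,0,-21,-21,-7,0,0,0,-21,-21,-7,0,0,0,-21,-21,-7,0,0,0,-21,-21,-7,0,0,0], grip=0)

```text
t: 0.93
tcp_pos: [0.3858, 0.2963, 0.2886]
tool_rot: [-179.9, -0.0, 153.2]
force: [1.1, 0.5, -0.3]
width: 0.332
gripper_force: 0.0
```

Request:
send_rows(series=[-21,-21,0,0,0,0,-21,-21,0,0,0,0,-21,-21,0,0,0,0,-21,-21,0,0,0,0,-21,-21,0,0,0,0,-21,-21,0,0,0,0,-21,-21,0,0,0,0,-21,-21,0,0,0,0,-21,-21,0,0,0,-0.082,-21,-21,0,0,0,-0.082,0,0,0,0,0,-0.082,0,0,0,0,0,0])

```text
t: 1.93
tcp_pos: [0.4809, 0.0146, 0.2882]
tool_rot: [-180.0, -0.1, 167.1]
force: [-0.0, -0.1, -0.1]
width: 0.002
gripper_force: 0.0
```

```bash
python3 - <<'E'
from h import *
o=get_obs();print(o['t'],o['tcp_pos'],o['tool_rot'],o['q'],o['dq'].round(3) if hasattr(o['dq'],'round') else o['dq'])
import json
m=vision.camera_model('wrist');im=vision.capture('wrist')
json.dump({k:np.array(v).tolist() for k,v in m.items()},open('w1.json','w'))
cv2.imwrite('pics/w1.png',im[:,:,::-1])
E
```

```text
1.9333 [0.48086652 0.01462322 0.28821199] [-1.79955201e+02 -5.14619265e-02  1.67113419e+02] [-10.03683264  16.2383395    7.51000381 102.37607403  -2.34804665
  61.59947626  75.40976256] [-2.679 -0.503 -2.207  0.792 -1.326  0.071 -6.377]
```

View pics/w1.png

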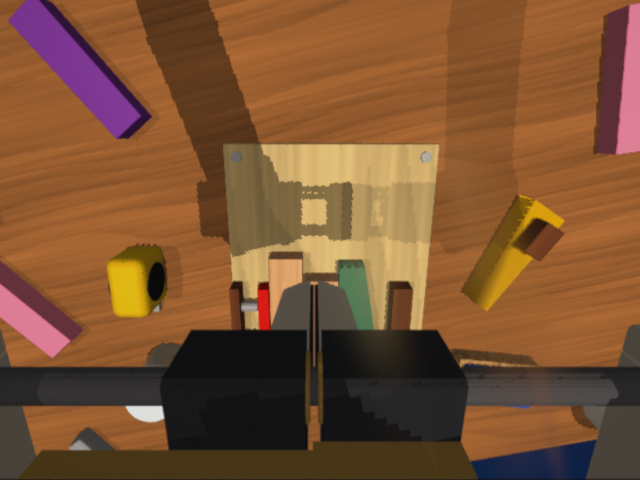

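The wrist view shows the board's near edge along row 144, from column 223 to 438. The fence's near end is at (389..411,282), slat1's near end at (270..303,253), the caul's at (338..362,261), and the wedge's grip block at (540,240).

```bash
python3 - <<'E'
from h import *
import json
m=json.load(open('w1.json'));t=vision.camera_model('top');c=lambda L:np.array(L)/3.+[180,130]
P=np.array([[170,125,18],[170,-125,18],[-170,-125,18],[-170,125,18.],[0,101,44],[0,77,44]]);u=c([[300,31],[607,101],[511,524],[185,447],[272,236],[302,241]])
Pw=np.array([[-170,-125,18],[-170,125,18.],[0,77,44],[0,101,44]]);uw=np.array([[223,144.5],[438.5,144.5],[389,282],[412,282]])
print(fit(m,Pw,uw,[588,7,-13]),fit(t,P,u,[588,7,-13]))
J=least_squares(lambda q:np.r_[(proj(t,place(q,P))-u).ravel()*1.8,(proj(m,place(q,Pw))-uw).ravel()],[588,7,-13]);print(J.x,J.fun.round(1));J=J.x
W=least_squares(lambda q:np.r_[(proj(t,place(q,[[-70,17,34],[70,17,34],[70,-5,34],[-55,9,60],[-15,9,60],[-15,-15,60]]))-c([[18,288],[157,163],[184,185],[35,271],[72,238],[99,258]])).ravel()*1.8,(proj(m,place(q,[[-70,17,34],[-55,9,60],[-55,-15,60]]))-[[563,222],[563,236],[544,217]]).ravel()],[600,230,-45]);print(W.x,W.fun.round(1))
json.dump([J.tolist(),W.x.tolist()],open('pose.json','w'))
for y in(-53.5,-11,27):print(place(J,[-85,y,90])*1000)
print(go(place(J,[-85,-53.5,120])[0]*1000,J[2]+180))
E
```

```text
(array([587.93224954,  10.71415553, -12.68859877]), np.float64(4.582810579506827)) (array([587.84004773,   6.90776971, -12.57282779]), np.float64(1.3035088096424374))
[587.77047687   8.52923682 -12.76792668] [-1.9 -0.8  0.8  0.1 -0.7  2.6 -1.9  1.1 -2.3 -2.5 -1.7 -1.1 -4.9 -2.9
 -2.  -3.7  1.6  4.9 -1.6  4.9]
[604.73298322 230.79558382 -47.06603349] [ 0.1 -2.3  2.5  0.6 -2.4 -0.2 -1.7 -0.2  1.4 -1.7 -2.3  0.4 -2.2 -2.5
 -2.1 -4.   1.3  3.3]
[[493.04861457 -24.86266045  90.        ]]
[[502.4412246   16.58645145  90.        ]]
[[510.83932298  53.64683385  90.        ]]
[[-21.6, -37.5, 168.2], [0.0, -0.001, -0.002]]
```

Request:
send_rows(series=[-7,-12.5,42,0,0,0,-7,-12.5,42,0,0,0,-7,-12.5,42,0,0,0,0,0,42,0,0,0,0,0,41,0,0,0,0,0,41,0,0,0,0,0,8,0,0,0,0,0,0,0,0,0])

```text
t: 2.65
tcp_pos: [0.4901, -0.0205, 0.0365]
tool_rot: [-180.0, -0.4, 167.3]
force: [0.2, -0.1, 0.7]
width: 0.005
gripper_force: 0.0
```

```bash
cat >> h.py <<'E'
import json
J,W=json.load(open('pose.json'))
def jt():
    o=get_obs();p=Ro.from_euler('z',-J[2],degrees=True)
    print('t',o['t'],'tcp jig',p.apply(np.array(o['tcp_pos'])*1000-[J[0],J[1],0]).round(1),np.round(o['tool_rot'],2),'F jig',p.apply(o['force']).round(1),'w',round(o['width'],3))
E
python3 -c "
from h import *
jt()"
```

```text
t 2.65 tcp jig [-88.9 -49.9  36.5] [-179.96   -0.4   167.34] F jig [ 0.2 -0.   0.7] w 0.005
```

Request:
send_rows(series=[-10,-1.5,0,0,0,0,-10,-1.5,0,0,0,0,-10,0,0,0,0,0,-6,0,0,0,0,0,-6,0,0,0,0,0,-6,0,0,0,0,0,-6,0,0,0,0,0,-6,0,0,0,0,0,-6,0,0,0,0,0,-6,0,0,0,0,0,0,0,0,0,0,0])

```text
t: 3.57
tcp_pos: [0.5636, -0.0411, 0.0387]
tool_rot: [-180.0, 0.1, 167.3]
force: [-0.1, -0.2, 0.7]
width: 0.002
gripper_force: 0.0
```

```bash
python3 -c "
from h import *
jt()"
```

```text
t 3.5667 tcp jig [-12.6 -53.8  38.7] [-1.8000e+02  1.1000e-01  1.6727e+02] F jig [-0.  -0.2  0.7] w 0.002
```

Request:
send_rows(series=[0,0,6,0,0,0,-2,0,0,0,0,0,-2,0,0,0,0,0,-2,0,0,0,0,0,-1,0,0,0,0,0,-1,0,0,0,0,0,0,0,0,0,0,0,0,0,0,0,0,0])

```text
t: 4.23
tcp_pos: [0.5679, -0.042, 0.0324]
tool_rot: [-180.0, -0.2, 167.3]
force: [-5.0, 1.1, 2.9]
width: 0.007
gripper_force: 2.3
```

```bash
python3 -c "
from h import *
jt()"
```

```text
t 4.2333 tcp jig [ -8.2 -53.7  32.4] [-179.99   -0.22  167.31] F jig [-5.2 -0.1  2.9] w 0.007
```

Request:
send_rows(series=[15,0,0,0,0,0,15,0,0,0,0,0,10,0,0,0,0,0,0,14,0,0,0,0,0,14,0,0,0,0,0,14.5,0,0,0,0,-10,0,0,0,0,0,-10,0,0,0,0,0,-8,0,0,0,0,0,-5,0,0,0,0,0,-4,0,0,0,0,0,0,0,0,0,0,0])

```text
t: 5.23
tcp_pos: [0.5768, -0.0008, 0.0326]
tool_rot: [-180.0, 0.0, 167.3]
force: [0.8, 0.8, 0.4]
width: 0.003
gripper_force: 0.0
```

Request:
send_rows(series=[-1,0,0,0,0,0,-1,0,0,0,0,0,-1,0,0,0,0,0,0,0,0,0,0,0,0,0,0,0,0,0])

```text
t: 5.65
tcp_pos: [0.5773, -0.0007, 0.0324]
tool_rot: [-180.0, -0.2, 167.3]
force: [-4.0, 1.5, 2.1]
width: 0.007
gripper_force: 2.0
```

```bash
python3 -c "
from h import *
jt()"
```

```text
t 5.65 tcp jig [ -8.1 -11.3  32.4] [-179.98   -0.2   167.31] F jig [-4.2  0.6  2.1] w 0.007
```

Request:
send_rows(series=[17,0,0,0,0,0,17,0,0,0,0,0,16,0,0,0,0,0,0,13,0,0,0,0,0,13,0,0,0,0,0,14,0,0,0,0,-10,0,0,0,0,0,-10,0,0,0,0,0,-8,0,0,0,0,0,-7,0,0,0,0,0,-6,0,0,0,0,0,-5,0,0,0,0,0])

```text
t: 6.65
tcp_pos: [0.5847, 0.0384, 0.0327]
tool_rot: [-180.0, 0.0, 167.3]
force: [-0.3, -0.1, 0.0]
width: 0.008
gripper_force: 0.3
```

Request:
send_rows(series=[-2,0,0,0,0,0,-1,0,0,0,0,0,-1,0,0,0,0,0,-1,0,0,0,0,0,0,0,0,0,0,0,0,0,0,0,0,0])

```text
t: 7.15
tcp_pos: [0.5863, 0.0384, 0.0322]
tool_rot: [-180.0, -0.3, 167.3]
force: [-5.7, 1.0, 3.2]
width: 0.005
gripper_force: 2.6
```

```bash
python3 -c "
from h import *
jt()"
```

```text
t 7.15 tcp jig [-8.  28.8 32.2] [-179.97   -0.3   167.33] F jig [-5.7 -0.3  3.2] w 0.005
```

Request:
send_rows(series=[20,0,0,0,0,0,25,0,0,0,0,0,20,0,-40,0,0,0,20,0,-40,0,0,0,0,20,-40,0,0,0,0,40,-40,0,0,0,0,40,-40,0,0,0,0,20,-30,0,0,0,0,0,0,0,0,0,0,0,0,0,0,0,0,0,0,0,0,0], grip=1)

```text
t: 8.07
tcp_pos: [0.53, 0.1499, 0.2328]
tool_rot: [-179.9, 0.0, 167.2]
force: [-0.9, -0.3, -0.3]
width: 0.743
gripper_force: 0.0
```

```bash
python3 - <<'E'
from h import *
jt();print(get_obs()['tcp_pos'])
m=vision.camera_model('wrist');im=vision.capture('wrist')
json.dump({k:np.array(v).tolist() for k,v in m.items()},open('w2.json','w'))
cv2.imwrite('pics/w2.png',im[:,:,::-1])
E
```

```text
t 8.0667 tcp jig [-87.6 125.1 232.8] [-1.7993e+02  2.0000e-02  1.6724e+02] F jig [-0.8 -0.5 -0.3] w 0.743
[0.52998514 0.14988398 0.23282812]
```

View pics/w2.png

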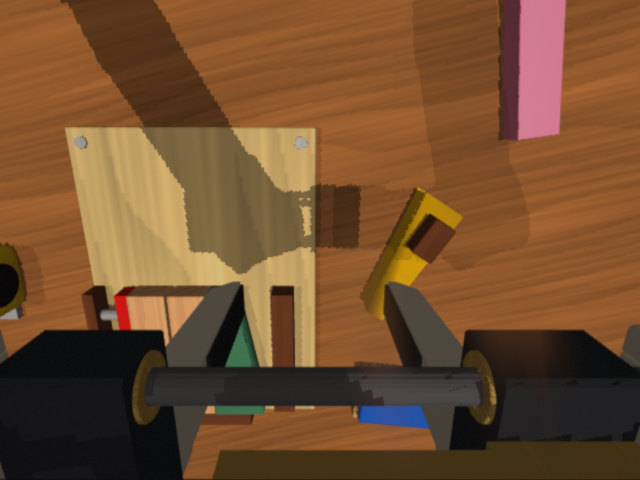

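The row's near ends now line up at row 287. The board's near corners are (66,128) and (316,128), and the fence end is (271..294,287). The wedge's butt corners are (420,188) and (462,215). The grip's top corners are about (432,214), (455,231) and (430,264).

```bash
python3 - <<'E'
from h import *
m=json.load(open('w2.json'));t=vision.camera_model('top');c=lambda L:np.array(L)/3.+[180,130]
Pw=np.array([[-170,-125,18],[-170,125,18.],[0,77,44],[0,101,44]]);uw=np.array([[66,128],[316.5,128],[271,287],[294,287]])
f=least_squares(lambda q:(proj(m,place(q,Pw))-uw).ravel(),J);print(f.x,f.fun.round(1))
Pq=[[-70,-29,34],[-70,17,34],[-55,-15,60],[-55,9,60],[-15,9,60]];uq=[[420,188],[462,215],[432,214],[455,231],[430,264]]
f=least_squares(lambda q:(proj(m,place(q,Pq))-uq).ravel(),W);print(f.x,f.fun.round(1),place(f.x,[-35,-3,47])*1000)
W=f.x
g=place(W,[-35,-3,37])[0]*1000;print(g,go([g[0],g[1],150],W[2]+180))
print(go([g[0],g[1],37]))
E
```

```text
[589.03904262  14.94830979 -12.16280166] [-2.8 -2.4 -0.  -5.5  1.6  5.2  1.4  5. ]
[606.67930542 234.79019797 -43.12498868] [ 2.6  2.6 -2.2 -1.6  1.3  2.3 -1.1 -2.3 -0.6 -1.3] [[579.08328167 256.52633087  47.        ]]
[579.08328167 256.52633087  37.        ] [[-24.6, 115.8, 81.9], [-0.002, -0.001, 0.529]]
[[-24.8, 116.0, 194.9]]
```

```bash
python3 - <<'E'
import cv2
a=cv2.imread('pics/w2.png');cv2.imwrite('pics/crop2.png',cv2.resize(a[175:325,350:475],None,fx=4,fy=4,interpolation=cv2.INTER_NEAREST))
E
```

```text
(no output)
```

View pics/crop2.png

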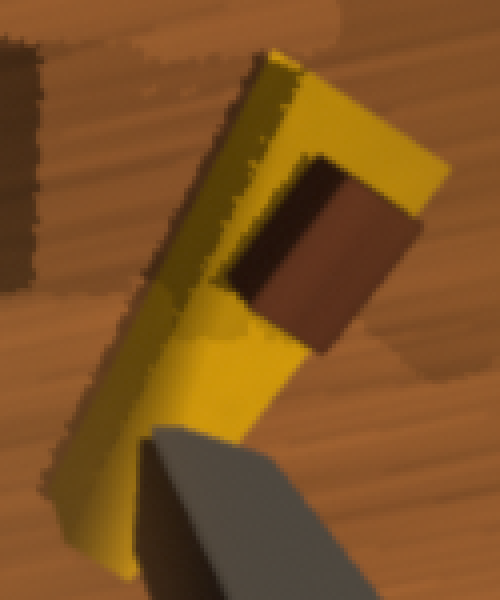

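The enlarged crop shows the wedge and its grip block. The top-face butt corners are (426,193) and (463,217). The grip's top-face corners are (436,219.5), (455.7,231), (430.5,263) and (412.5,251).

```bash
python3 - <<'E'
from h import *
m=json.load(open('w2.json'));t=vision.camera_model('top');c=lambda L:np.array(L)/3.+[180,130]
Pw=np.array([[-170,-125,18],[-170,125,18.],[0,77,18],[0,101,18]]);uw=np.array([[66,128],[316.5,128],[271.5,287],[294,287]])
f=least_squares(lambda q:(proj(m,place(q,Pw))-uw).ravel(),J);print(f.x,f.fun.round(1))
m1=json.load(open('w1.json'));uu=np.array([[223,144.5],[438.5,144.5],[389,282],[412,282]])
f1=least_squares(lambda q:(proj(m1,place(q,Pw))-uu).ravel(),J);print(f1.x,f1.fun.round(1))
Pq=[[-70,-29,34],[-70,17,34],[-70,-29,0],[-55,-15,60],[-55,9,60],[-15,9,60],[-15,-15,60]];uq=[[426,193],[463,217],[418,188],[436.2,219.5],[455.7,231],[430.5,263],[412.5,250.7]]
f2=least_squares(lambda q:(proj(m,place(q,Pq))-uq).ravel(),W);print(f2.x,f2.fun.round(1))
J=f.x; W=f2.x
json.dump([J.tolist(),W.tolist()],open('pose.json','w'))
g=place(W,[-35,-3,37])[0]*1000;print(g,go([g[0],g[1],37],W[2]+180))
E
```

```text
[592.40933262  11.52199504 -13.20222198] [-1.9 -0.5  0.5  1.2  1.4 -0.3  0.2 -0.2]
[593.06103604  12.55812376 -12.65998698] [-0.4  1.1  1.8 -0.   1.3 -0.6 -2.9 -0.6]
[608.15284472 235.62893792 -45.47294874] [ 0.6 -0.6 -0.4 -0.4 -0.6 -1.   0.5 -1.2  0.9  0.5  0.2  1.5 -1.4  1.3]
[581.47047863 258.47738076  37.        ] [[-26.7, 118.5, 194.9], [-0.002, -0.001, 0.57]]
```

Request:
send_rows(series=[-9,38.5,0,0,0,0,-8,38.5,0,0,0,0,-8,39,30,0,0,0,0,0,30,0,0,0.114,0,0,30,0,0,0.114,0,0,30,0,0,0.114,0,0,20,0,0,0.114,0,0,10,0,0,0.114,0,0,0,0,0,0,0,0,0,0,0,0,0,0,0,0,0,0], grip=1)

```text
t: 9.03
tcp_pos: [0.5779, 0.2518, 0.0886]
tool_rot: [180.0, 0.0, 134.7]
force: [0.1, -0.1, -0.5]
width: 0.999
gripper_force: 0.0
```

```bash
python3 - <<'E'
from h import *
print(get_obs()['tcp_pos'],get_obs()['tool_rot'],go([580,256,37.5],134.4))
E
```

```text
[0.57787101 0.25176311 0.08855298] [1.79994210e+02 4.63907210e-02 1.34694142e+02] [[1.6, 4.5, 51.1], [0.0, 0.001, 0.005]]
```

Request:
send_rows(series=[1,4,15,0,0,0,0,0,15,0,0,0,0,0,12,0,0,0,0,0,6,0,0,0,0,0,2,0,0,0,0,0,0,0,0,0])

```text
t: 9.53
tcp_pos: [0.5793, 0.256, 0.0378]
tool_rot: [-180.0, -0.0, 134.6]
force: [0.3, 0.5, -1.0]
width: 0.994
gripper_force: 0.0
```

Request:
send_rows(series=[0,0,0,0,0,0,0,0,0,0,0,0,0,0,0,0,0,0,0,0,0,0,0,0,0,0,0,0,0,0,0,0,0,0,0,0,0,0,0,0,0,0,0,0,0,0,0,0,0,0,0,0,0,0], grip=0, grip_force=35)

```text
t: 10.28
tcp_pos: [0.5794, 0.2563, 0.0383]
tool_rot: [-180.0, -0.0, 134.6]
force: [-0.8, 0.3, -0.7]
width: 0.405
gripper_force: 0.0
```

```bash
python3 - <<'E'
from h import *
o=get_obs();print(o['tcp_pos'],o['tool_rot'],o['width'],o['gripper_force'],o['force'])
cv2.imwrite('pics/t2.png',cv2.resize(vision.capture('top')[100:310,100:420,::-1],None,fx=2.5,fy=2.5,interpolation=cv2.INTER_CUBIC))
E
```

```text
[0.57939308 0.25627296 0.03829074] [-1.79993981e+02 -1.09027902e-03  1.34633935e+02] 0.4045896414724331 0.0 [-0.81883449  0.2921715  -0.69343021]
```

Request:
send_rows(series=[0,0,0,0,0,0,0,0,0,0,0,0,0,0,0,0,0,0,0,0,0,0,0,0,0,0,0,0,0,0])

```text
t: 10.75
tcp_pos: [0.5795, 0.2564, 0.0383]
tool_rot: [180.0, 0.0, 134.6]
force: [0.4, 0.4, -1.0]
width: 0.256
gripper_force: 35.0
```

Request:
send_rows(series=[0,0,-10,0,0,0,0,0,-20,0,0,0,0,0,-30,0,0,0,0,0,-30,0,0,0,0,0,0,0,0,0,0,0,0,0,0,0])

```text
t: 11.25
tcp_pos: [0.5804, 0.2566, 0.1306]
tool_rot: [179.8, 0.1, 134.6]
force: [-1.4, -0.3, -2.5]
width: 0.257
gripper_force: 35.0
```

```bash
python3 - <<'E'
from h import *
jt()
p=place(J,[-110,60,55+60]);print(p*1000,go([*(place([590,9.5,-12.9],[-35-85-5,57,0])[0,:2]*1000),125],167.1))
m=vision.camera_model('wrist');json.dump({k:np.array(v).tolist() for k,v in m.items()},open('w3.json','w'));cv2.imwrite('pics/w3.png',vision.capture('wrist')[:,:,::-1])
E
```

```text
t 11.25 tcp jig [-67.7 235.8 130.6] [1.7979e+02 8.0000e-02 1.3464e+02] F jig [-1.3 -0.6 -2.5] w 0.257
[[499.01994508  95.05894671 115.        ]] [[-46.5, -185.8, 4.9], [0.003, 0.002, -0.567]]
```

View pics/w3.png

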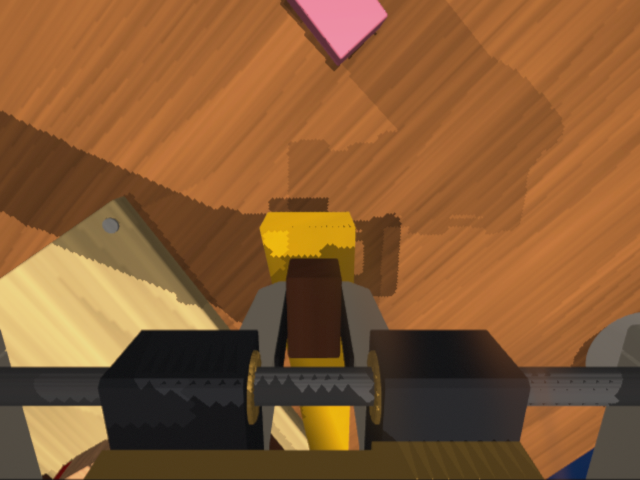

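The grasp holds. The wedge sits straight in the gripper, with its top butt edge at row 228, columns 262–355.

```bash
python3 - <<'E'
from h import *
m=json.load(open('w3.json'));o=get_obs();R=Ro.from_euler('xyz',o['tool_rot'],degrees=True)
for p in [(262,228),(355,228)]:print(R.inv().apply(ray(m,p,.1263)*1000-np.array(o['tcp_pos'])*1000))
j=[590,9.5,-12.9]
print(go([*(place(j,[-90-35,56,0])[0,:2]*1000),100],167.1))
E
```

```text
[ 34.04209896 -21.0995933    2.27431733]
[33.93548111 23.33446678  2.26007451]
[[-47.9, -185.2, 28.6], [-0.0, -0.001, -0.567]]
```

```bash
python3 - <<'E'
from h import *
json.dump([[588,8,-12.8],W],open('pose.json','w'));j=[588,8,-12.8]
print(go([*(place(j,[-90-35,55,0])[0,:2]*1000),105],167.2))
E
```

```text
[[-48.1, -188.8, 23.6], [-0.0, -0.001, -0.568]]
```

Request:
send_rows(series=[-8,-32,0,0,0,0,-8,-32,0,0,0,0,-8,-32,0,0,0,0,-8,-31,0,0,0,0,-8,-31,0,0,0,0,-8,-31,0,0,0,-0.094,0,0,0,0,0,-0.095,0,0,0,0,0,-0.095,0,0,8,0,0,-0.095,0,0,8,0,0,-0.095,0,0,8,0,0,-0.094,0,0,0,0,0,0])

```text
t: 12.3
tcp_pos: [0.476, 0.0888, 0.1018]
tool_rot: [-179.8, -0.4, 167.3]
force: [-0.5, -0.0, -1.0]
width: 0.256
gripper_force: 35.0
```

Request:
send_rows(series=[0,0,0,0,0,0,0,0,0,0,0,0])

```text
t: 12.47
tcp_pos: [0.4781, 0.0892, 0.1039]
tool_rot: [-180.0, -0.1, 167.1]
force: [-0.0, 0.6, -2.1]
width: 0.253
gripper_force: 35.0
```

```bash
python3 - <<'E'
from h import *
jt()
m=vision.camera_model('wrist');json.dump({k:np.array(v).tolist() for k,v in m.items()},open('w4.json','w'));cv2.imwrite('pics/w4.png',vision.capture('wrist')[:,:,::-1])
E
```

```text
t 12.4667 tcp jig [-125.1   54.9  103.9] [-1.7996e+02 -8.0000e-02  1.6706e+02] F jig [-0.2  0.6 -2.1] w 0.253
```

View pics/w4.png

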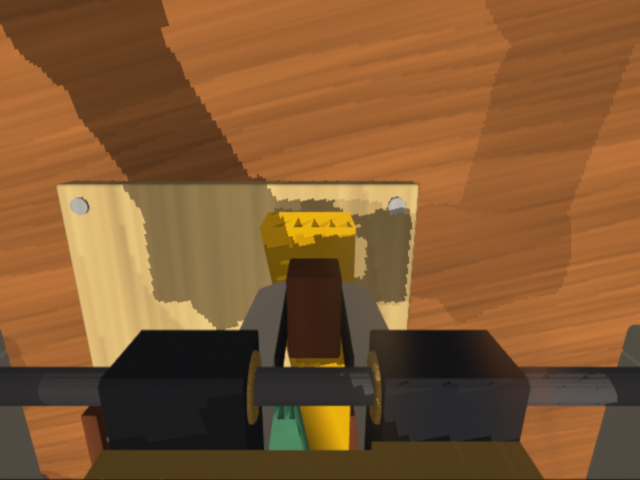

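The wrist view shows the board's near corners at (58,184) and (418,184), with the wedge parallel to it. The green block is left of the wedge at (285,425), with a sliver of fence to its right at (355,430).

```bash
python3 - <<'E'
from h import *
m=json.load(open('w4.json'));p=Ro.from_euler('z',-J[2],degrees=True)
for u,z in [((58,184),.018),((418,184),.018),((262,228),.0997),((355,228),.0997)]:print(p.apply(ray(m,u,z)*1000-[J[0],J[1],0]).round(1))
print(proj(m,place(J,[[-170,-125,18],[-170,125,18],[0,77,44],[0,41.5,48]])))
print(go([*(place(J,[-35-42,55,0])[0,:2]*1000),90],167.2))
E
```

```text
[-168.4 -117.8   18. ]
[-167.5  128.1   18. ]
[-158.9   32.    99.7]
[-158.7   76.4   99.7]
[[ 46.97351841 181.73227863]
 [413.80501202 180.41155328]
 [341.56247848 413.61614188]
 [293.78659862 417.81555877]]
[[-47.8, 0.0, 14.2], [-0.0, -0.001, -0.002]]
```

Request:
send_rows(series=[-16,-2,0,0,0,0,-16,0,0,0,0,0,-15,0,0,0,0,0,0,0,10,0,0,0,0,0,12,0,0,0,0,0,10,0,0,0,0,0,8,0,0,0,0,0,4,0,0,0,0,0,0,0,0,0,0,0,0,0,0,0])

```text
t: 13.35
tcp_pos: [0.5238, 0.0771, 0.0602]
tool_rot: [-180.0, -0.0, 167.2]
force: [-0.8, 0.4, -2.4]
width: 0.255
gripper_force: 35.0
```

```bash
python3 -c "
from h import *
jt()"
```

```text
t 13.35 tcp jig [-77.9  53.1  60.2] [-1.7999e+02 -2.0000e-02  1.6718e+02] F jig [-0.9  0.2 -2.4] w 0.255
```

No side contact. I'll lower the last few millimetres slowly.

Request:
send_rows(series=[0,0,2,0,0,0,0,0,1.5,0,0,0,0,0,0.7,0,0,0,0,0,0,0,0,0,0,0,0,0,0,0])

```text
t: 13.77
tcp_pos: [0.5242, 0.077, 0.0563]
tool_rot: [180.0, 0.0, 167.2]
force: [-0.6, 0.7, -1.2]
width: 0.261
gripper_force: 35.0
```

```bash
python3 -c "
from h import *
jt()"
```

```text
t 13.7667 tcp jig [-77.5  53.1  56.3] [1.7999e+02 2.0000e-02 1.6718e+02] F jig [-0.7  0.6 -1.2] w 0.261
```

Request:
send_rows(series=[0,0,0,0,0,0,0,0,0,0,0,0,0,0,0,0,0,0,0,0,0,0,0,0,0,0,0,0,0,0,0,0,-15,0,0,0,0,0,-20,0,0,0,0,0,-20,0,0,0,0,0,-10,0,0,0,0,0,0,0,0,0], grip=0.6)

```text
t: 14.6
tcp_pos: [0.5257, 0.0772, 0.1233]
tool_rot: [179.9, 0.3, 167.2]
force: [0.3, -0.4, -0.2]
width: 0.602
gripper_force: 0.0
```

Request:
send_rows(series=[20,0,0,0,0,0,20,0,0,0,0,0,22,0,0,0,0,0,0,0,20,0,0,0,0,0,30,0,0,0,0,0,25,0,0,0,0,0,10,0,0,0,0,0,0,0,0,0,0,0,0,0,0,0], grip=0)

```text
t: 15.35
tcp_pos: [0.4628, 0.0905, 0.0352]
tool_rot: [-179.9, -0.1, 167.2]
force: [-0.4, -0.0, 0.2]
width: 0.018
gripper_force: 0.0
```

```bash
python3 - <<'E'
from h import *
jt()
cv2.imwrite('pics/t3.png',cv2.resize(vision.capture('top')[130:310,180:440,::-1],None,fx=3,fy=3,interpolation=cv2.INTER_CUBIC))
E
```

```text
t 15.35 tcp jig [-140.4   52.7   35.2] [-1.7993e+02 -1.4000e-01  1.6718e+02] F jig [-0.4 -0.1  0.2] w 0.018
```

View pics/t3.png

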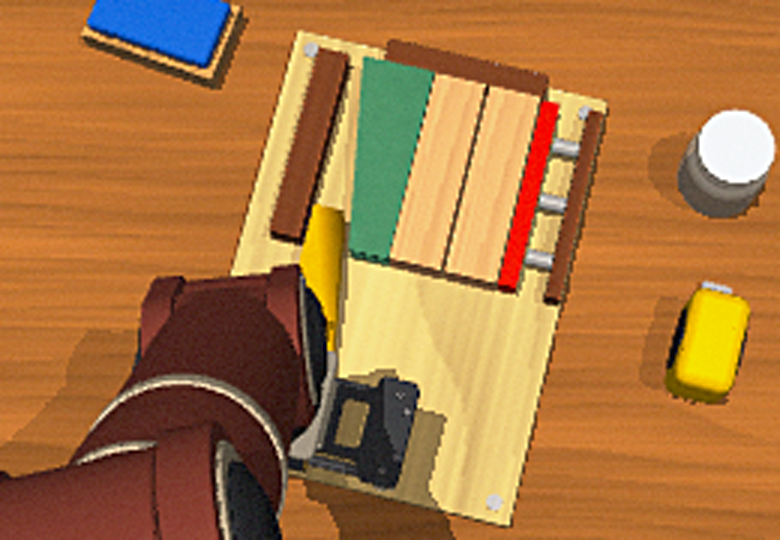

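The row is home, and the wedge tip is in the gap at crop (328,208), between the fence and the green block. The tape, jar and sanding block haven't moved. Now I'll push on the butt.

Request:
send_rows(series=[-8,0,0,0,0,0,-6,0,0,0,0,0,-4,0,0,0,0,0,-4,0,0,0,0,0,-6,0,0,0,0,0,-6,0,0,0,0,0,-6,0,0,0,0,0,-6,0,0,0,0,0,-6,0,0,0,0,0,-6,0,0,0,0,0,-6,0,0,0,0,0,-6,0,0,0,0,0])

```text
t: 16.4
tcp_pos: [0.5323, 0.0751, 0.036]
tool_rot: [180.0, -0.0, 167.2]
force: [-1.2, 0.6, 0.7]
width: 0.007
gripper_force: 0.4
```

```bash
python3 -c "
from h import *
jt()"
```

```text
t 16.4 tcp jig [-69.2  53.1  36. ] [ 1.8000e+02 -2.0000e-02  1.6718e+02] F jig [-1.3  0.4  0.7] w 0.007
```

Request:
send_rows(series=[-4,0,0,0,0,0,-4,0,0,0,0,0,-4,0,0,0,0,0,-4,0,0,0,0,0,-4,0,0,0,0,0,-4,0,0,0,0,0,-4,0,0,0,0,0,-4,0,0,0,0,0,-4,0,0,0,0,0,-4,0,0,0,0,0,0,0,0,0,0,0])

```text
t: 17.32
tcp_pos: [0.5713, 0.0663, 0.036]
tool_rot: [180.0, 0.0, 167.2]
force: [-1.5, 1.6, -0.2]
width: 0.004
gripper_force: 0.8
```

```bash
python3 -c "
from h import *
jt()"
```

```text
t 17.3167 tcp jig [-29.2  53.1  36. ] [179.99   0.   167.17] F jig [-1.8  1.2 -0.2] w 0.004
```

Request:
send_rows(series=[-2.5,0,0,0,0,0,-2.5,0,0,0,0,0,-2.5,0,0,0,0,0,-2.5,0,0,0,0,0,-2.5,0,0,0,0,0,-2.5,0,0,0,0,0,-2.5,0,0,0,0,0,-2.5,0,0,0,0,0,0,0,0,0,0,0,0,0,0,0,0,0,0,0])

```text
invalid input at $.series: expected a multiple of 6 numbers
```

```bash
python3 -c "
from h import *
jt()"
```

```text
t 17.3167 tcp jig [-29.2  53.1  36. ] [179.99   0.   167.17] F jig [-1.8  1.2 -0.2] w 0.004
```

Request:
send_rows(series=[-2.5,0,0,0,0,0,-2.5,0,0,0,0,0,-2.5,0,0,0,0,0,-2.5,0,0,0,0,0,-2.5,0,0,0,0,0,-2.5,0,0,0,0,0,-2.5,0,0,0,0,0,-2.5,0,0,0,0,0,0,0,0,0,0,0,0,0,0,0,0,0])

```text
t: 18.15
tcp_pos: [0.5889, 0.0621, 0.0359]
tool_rot: [-180.0, -0.2, 167.2]
force: [-4.9, 1.7, 2.3]
width: 0.003
gripper_force: 2.8
```

```bash
python3 -c "
from h import *
jt()"
```

```text
t 18.15 tcp jig [-11.1  53.   35.9] [-179.97   -0.19  167.19] F jig [-5.2  0.6  2.3] w 0.003
```

Request:
send_rows(series=[-2,0,0,0,0,0,-2,0,0,0,0,0,-2,0,0,0,0,0,-1.5,0,0,0,0,0,-1.5,0,0,0,0,0,0,0,0,0,0,0,0,0,0,0,0,0])

```text
t: 18.73
tcp_pos: [0.5963, 0.0603, 0.0357]
tool_rot: [-179.9, -0.4, 167.2]
force: [-6.9, 1.9, 3.9]
width: 0.006
gripper_force: 3.8
```

```bash
python3 -c "
from h import *
jt()"
```

```text
t 18.7333 tcp jig [-3.5 52.9 35.7] [-179.94   -0.37  167.19] F jig [-7.2  0.3  3.9] w 0.006
```

Request:
send_rows(series=[3,0,0,0,0,0,10,0,0,0,0,0,20,0,0,0,0,0,25,0,0,0,0,0,20,0,-30,0,0,0,0,30,-40,0,0,0,0,35,-40,0,0,0,0,35,-40,0,0,0,0,40,0,0,0,0,0,40,0,0,0,0,0,0,0,0,0,0])

```text
t: 19.65
tcp_pos: [0.5612, 0.2447, 0.1638]
tool_rot: [179.3, 0.4, 167.8]
force: [-0.8, 1.3, -1.1]
width: 0.003
gripper_force: 0.0
```

```bash
python3 - <<'E'
from h import *
jt();print(get_obs()['tcp_pos'])
cv2.imwrite('pics/t4.png',cv2.resize(vision.capture('top')[130:310,180:440,::-1],None,fx=3,fy=3,interpolation=cv2.INTER_CUBIC))
E
```

```text
t 19.65 tcp jig [-78.6 224.9 163.8] [179.32   0.37 167.83] F jig [-1.1  1.1 -1.1] w 0.003
[0.56118399 0.24467502 0.16375424]
```

View pics/t4.png

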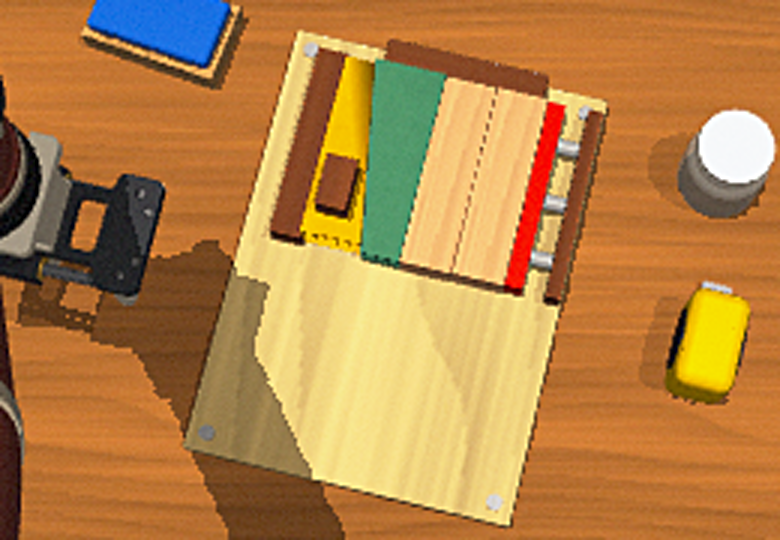

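The wedge is seated along the fence, with its butt at crop (330,243) level with the row's near ends. The red bar has moved back about 4 mm, and the arm is clear.

Request:
send_rows(series=[0,0,0,0,0,0,0,0,0,0,0,0,0,0,0,0,0,0])

```text
t: 19.95
tcp_pos: [0.5595, 0.2305, 0.1623]
tool_rot: [-179.9, 0.1, 167.0]
force: [-0.0, 0.4, 0.3]
width: 0.006
gripper_force: 0.0
```

```bash
python3 -c "
from bench import close_job
print(close_job())"
```

```text
the job is handed in; nothing more can be done
None
```

The job is handed in at about 20 s with no verdict returned: both slats and the green block are home against the stop, the wedge butt is about 4 mm past flush, the red bar is pressed back about 4 mm by eye, and the tape, jar and sanding block were not touched.

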